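# Pull-test a kitchen spring balance

## Task

Test the spring balance with the orange knob: pull the knob out until its pointer is level with the red marker on that balance, hold it there for two seconds, then ease it fully home without letting it snap back, and let go. Leave the balance with the blue knob alone.

Things in the scene. Friction and masses are not known exactly. Their poses are not given: they have to be found in the camera images.
- knob_orange (a point): centre of the upright round orange knob, 24 mm diameter, 56 mm tall; this point is 60 mm over the worktop, 24 mm below the knob's top. Site x is the balance's axis: the knob pulls out along -x, roughly towards the robot; z up. Grip it from any side: within 50 mm nothing else is higher than 28 mm over the worktop; 53 mm behind its home (+x) begins the grey case, 58 mm wide, top at 52 mm.
- marker_orange: red marker fixed beside the slide of the orange-knobbed balance: 12 mm wide along the axis, 25 mm over the worktop at its top, pointed towards the slide. Origin under its point, 26 mm to the +y side of the axis, axes parallel to the knob point's. The slide's black pointer is level with the knob's centre, so it is at the mark when the knob's centre has x = 0 in this frame.
- slide_orange (a joint): how far the orange knob is out, m: 0 home, 0.085 fully out; the marker is at 0.035 to 0.065. A spring draws it home with 1.8 N, growing by 0.6 N per 10 mm; let go at the mark it snaps back. The knob stands on a black slide block (26 x 32 mm) on a wooden base (262 x 86 mm, top at 14 mm) fixed to the worktop; a thin yellow strip joins it to the case.
- slide_blue (a joint): the same for the blue-knobbed balance, otherwise equal (with its own red marker), which is to be left alone: 0 home. The two balances lie side by side, left and right, either way round.

How it is judged:
By the outcome, as a careful person would: the job done as asked, in the order asked, and still so for the second after the job is handed in, with the robot touching nothing.
It also fails if it takes over 34 s, if anything falls off the work surface, if the arm or the gripper's body presses on something with over 40 N, if the wrist force passes 120 N, or if a joint passes its speed limit or range.

## Robot

A 6-joint arm with a two-finger parallel gripper is mounted at the origin on a cart in front of the work surface, level with it; the furniture and walls round the work are solid. World frame = base frame: x ahead of the robot, y to its left, z up, the work surface at z = 0. Lengths are in mm, angles in rad, forces in N, time in s.
With the tool pointing down it reaches from about 275 to 775 mm from the base axis. Payload 14.6 kg.
Tool frame: the origin (TCP) lies midway between the tips of the shut fingers; the grasp point (between the pads) lies 19 mm behind it; z points along the fingers, y is the line along which they close (so a half turn about z gives the same grasp; the last joint's range is limited). The gripper opens to 85 mm and grips with 20 to 120 N. Pads are 22 mm wide; open, the fingers measure 114 mm over their backs; the gripper's body (76 mm by 85 mm) begins 54 mm behind the grasp point. The pads swing forward as they close: fully open they stand 13 mm farther back than shut.
Start: joints at [0.953, 0.263, -0.048, 1.259, 0, 1.415], TCP at [234.394, 469.774, 211.178] pointing down, gripper open.
Joint ranges: [-2.65, 2.65], [-0.89, 1.7], [-1.18, 1.37], [-2.13, 2.11], [-1.35, 1.29], [-3.14, 3.14]. Speed limits (rad/s): [1.89, 1.89, 2.57, 2.79, 3.14, 3.14].

## Interface

Orientations are given as a rotation vector (axis times angle).
In Python, from rig import sense, eyes, arm gives the robot as it stands.
- The arm moves only by the tool jog_arm, never from a script. Its argument "rows" is a list of rows, each a list of 4 numbers: the shift along the world's x, y, z as a fraction of full scale, then the turn about the world's z as a fraction of full scale. In form: [[tx, ty, tz, roll], ...]. A call has 1 to 20 rows; each row shifts and turns the commanded pose from where the row before left it; what a row does not reach is not made up. Full scale, the value 1, is 0.25 m for a shift and 2 rad for a turn. A row lasts 1/12 s, in which the tool goes at most 41.7 mm and 7.16 degrees, less where a joint would pass 70% of its speed; a pose out of reach is approached as far as the arm can. A call with a number of a shift or a turn outside -1 to 1 is refused whole. A call with a gripper value outside its range is refused whole. "jaw" is the finger opening in mm, from 0 to 85.4, set as the call begins (left out, the last holds). The fingers move at their own pace and stop on an object; "squeeze" is the grip in N (left out, the last holds). Time passes only in rows, so rows that do not move let the fingers close. It gives the time, the measured TCP pose, the force, the opening and the grip force at its end, in the units of the state.
- sense(): the state, without advancing time (a new reading comes with each control period).
- eyes.get_image(name): name is "scene" or "top" or "wrist"; returns (picture, depth): 480x640x3 uint8, red, green, blue; 480x640 float32, mm along the optical axis (not along the pixel's ray), 0 where there is no reading.
- eyes.camera_model(name): a dict with "vfov" (degrees; the focal length in pixels is half the picture's height over the tangent of half this angle, whatever the lens; pixels are square), "cx", "cy" (the principal point, pixels), "position" and "attitude" of the camera in the world. Camera axes: x right, y up, looking along -z (the intrinsics and any distortion apply to the point x, -y, -z); pixel columns grow to the right and rows downward; lengths in mm; the calibration is good to about 2 mm. A picture is of the moment at which its call begins: read the wrist's pose just before it. camera_model takes no time and is no camera call; for the wrist camera it gives the pose at the moment of the call.
- arm.close_job(): hands the job in; it is judged then, once.
The state is a dict: "t": time; "q": joint angles; "joint_vel": joint speeds; "joint_efforts": joint torques, N m; "position": TCP position; "eef_rot": TCP orientation; "force": force on the tool from outside, world axes, zero at the start; "ft_torque": the same for the moment, N m; "finger_gap": finger opening in mm; "finger_force": force on a finger pad.
Only numpy, scipy, OpenCV 4.12 (cv2) and the standard library are available. Lean on these libraries where they do the work, as an engineer would, in place of code of your own. Each camera call takes 0.05 s, during which the arm holds its last target. There are 200 camera calls.

## Working session

There is one attempt and no reset: what is moved stays moved. The work goes in short steps, Python scripts to look and compute and a tool call to move; the robot and the scene stay as the last step left them, time stands still between calls to the robot, and variables do not carry over. Pictures are saved under pics/ and viewed, at most 10 in all, crops included, and the job is handed in when it is done.

Besides the shell and the picture viewer there is one more tool, called after "Emit:" as name(argument=value, ...), one argument or row to a line, values as JSON. jog_arm: Moves the arm, as the interface text tells. Shift numbers are shares of 0.25 m and turn numbers shares of 2 rad, none past 1 either way. Its arguments: {"type":"object","properties":{"rows":{"type":"array"},"jaw":{"type":"number"},"squeeze":{"type":"number"}},"required":["rows"]}

```bash
ls; mkdir -p pics; cat > h.py <<'E'
import numpy as np, cv2
from rig import sense, eyes, arm
from scipy.spatial.transform import Rotation as R
def cam(n):
    m=eyes.camera_model(n); return m
def rot(a):
    a=np.array(a,float)
    return a if a.shape==(3,3) else R.from_rotvec(a).as_matrix() if a.shape==(3,) else R.from_quat(a).as_matrix()
def world(m,u,v,d):
    f=240/np.tan(np.radians(m['vfov'])/2)
    u=np.asarray(u,float);v=np.asarray(v,float)
    p=np.stack([(u-m['cx'])/f*d,-(v-m['cy'])/f*d,-d*np.ones_like(u)],-1)
    return p@rot(m['attitude']).T+np.array(m['position'])
E
python3 - <<'E'
from h import *
for n in ("top","scene"):
    m=cam(n); print(n,m)
    p,d=eyes.get_image(n); cv2.imwrite(f"pics/{n}0.png",p[...,::-1]); np.savez(f"{n}0.npz",p=p,d=d)
print(sense())
E
```

```text
pics
top {'vfov': 57.959745743033885, 'cx': 321.1673784328648, 'cy': 247.1039084783744, 'position': array([356.27787156,  -4.61871211, 896.01639247]), 'attitude': array([ 0.09999729, -0.13753042, -1.54829532])}
scene {'vfov': 47.850037531261556, 'cx': 319.12025370022974, 'cy': 244.1473047603851, 'position': array([   7.51137695, -328.34452762,  746.32140362]), 'attitude': array([ 0.66948774, -0.34437692, -0.9655466 ])}
{'t': 0.1, 'q': array([ 9.52732743e-01,  2.63433963e-01, -4.88490460e-02,  1.25941470e+00,
        2.00078317e-05,  1.41546646e+00]), 'joint_vel': array([-0.00208772,  0.00024256, -0.00074964,  0.00130833, -0.00116517,
       -0.000832  ]), 'joint_efforts': array([ 3.36929304e-03, -6.38573313e+01,  3.85064650e+01,  9.94741567e-03,
       -1.72473565e-04,  1.02245679e-05]), 'position': array([234.21742809, 469.56599042, 210.80348583]), 'eef_rot': array([-7.20310631e-01, -3.05753219e+00,  1.29933836e-03]), 'force': array([-0.11306766,  0.12641784, -0.08460448]), 'ft_torque': array([-0.02020671, -0.04939156, -0.02972447]), 'finger_force': 0.0, 'finger_gap': 85.66357105102588}
```

View pics/top0.png

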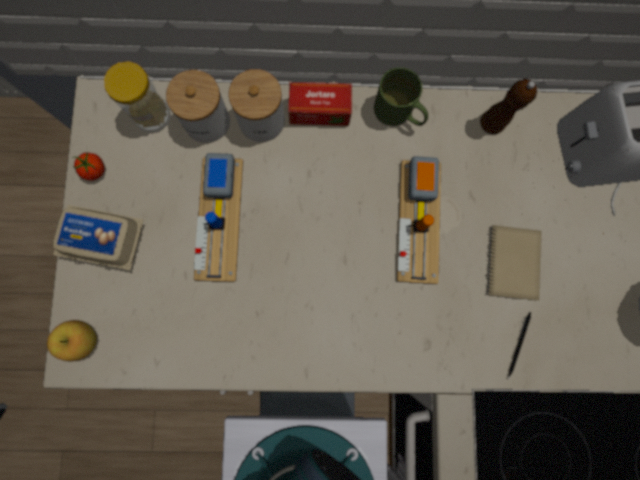

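The top view shows the orange balance on the right, with its knob at about (424,222), marker at (402,254) and case at (424,177). The blue balance is at about (215,220).

```bash
python3 - <<'E'
from h import *
for n in("top","scene"):
    z=np.load(f"{n}0.npz");p,d=z['p'],z['d'];m=cam(n)
    h=cv2.cvtColor(p,cv2.COLOR_RGB2HSV)
    v,u=np.mgrid[:480,:640]; W=world(m,u,v,d)
    near=(W[...,0]>350)&(W[...,0]<800)&(W[...,1]<0)&(W[...,1]>-350)&(d>0)
    for nm,lo,hi in(("orange",6,18),("red",0,4),("yellow",24,34)):
        k=((h[...,0]>=lo)&(h[...,0]<=hi)|((h[...,0]>176)&(nm=="red")))&(h[...,1]>190)&(h[...,2]>70)&near
        c,l,s,ce=cv2.connectedComponentsWithStats(k.astype(np.uint8))
        for i in range(1,c):
            if s[i,4]>8: q=W[l==i]; print(n,nm,s[i],np.round(ce[i],1),np.round(np.median(q,0)),np.round(q[:,2].min()),np.round(q[:,2].max()))
    if n=="top":
        z=W[...,2]; 
        k=near&(u>385)&(u<450)&(v>145)&(v<295)&(z>8)&(z<22)
        print("base",cv2.minAreaRect(W[k][:,:2].astype(np.float32)))
        k=near&(u>385)&(u<450)&(v>145)&(v<210)&(z>44)&(z<58)
        print("case",cv2.minAreaRect(W[k][:,:2].astype(np.float32)))
        print(np.median(z[300:350,250:350]))
t=np.load("top0.npz")['p'][140:300,370:470];cv2.imwrite("pics/c.png",cv2.resize(t[...,::-1],None,fx=3.7,fy=3.7,interpolation=2))
E
```

```text
top orange [313 107  37   5 110] [331.4 108.9] [770. -40.  64.] 60.0 68.0
top orange [417 163  17  27 418] [425.4 175.8] [ 637. -234.   51.] 47.0 55.0
top orange [422 215  12  12 104] [427.6 220.1] [ 538. -228.   84.] 74.0 88.0
top red [313  95  38  13 274] [336.3 102. ] [785. -53.  64.] 60.0 69.0
top red [312 111  36   3  72] [329.1 111.8] [764. -37.  62.] 58.0 67.0
top red [401 252   4   4  12] [402.5 253.5] [ 480. -190.   25.] 21.0 27.0
top yellow [418 201   7  19 105] [420.4 209.5] [ 574. -229.   20.] 12.0 28.0
base ((552.0383911132812, -229.9146728515625), (86.84933471679688, 261.1896057128906), 87.40003204345703)
case ((635.418212890625, -233.02810668945312), (57.66206359863281, 88.62307739257812), 87.47907257080078)
0.04707965528302793
scene orange [452 286  13  15  50] [456.9 293.8] [ 528. -230.   69.] 55.0 81.0
scene orange [449 300   9   9  24] [452.5 304.1] [ 528. -229.   42.] 31.0 49.0
scene red [412 318   9   9  31] [416.4 322.8] [ 476. -194.   24.] 20.0 30.0
```

View pics/c.png

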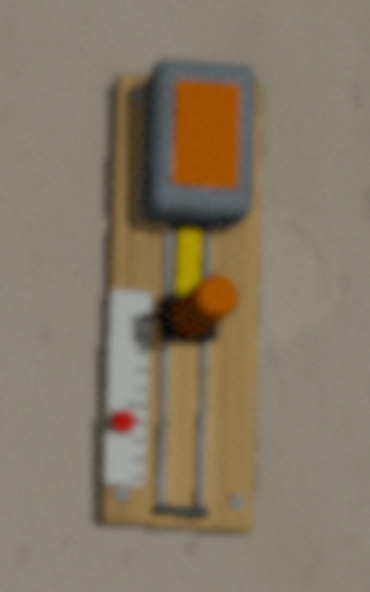

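Base axis yaw is about -2.6°, and the knob home is at about (538,-229). I'll move above it and look with the wrist camera.

Emit:
jog_arm(
  rows=[
    [0.049,-0.137,0,0.0105],
    [0.049,-0.137,0,0.0105],
    [0.049,-0.137,0,0.0105],
    [0.049,-0.137,0,0.0105],
    [0.049,-0.137,0,0.0105],
    [0.049,-0.137,0,0.0105],
    [0.049,-0.137,0,0.0105],
    [0.049,-0.137,0,0.0105],
    [0.049,-0.137,0,0.0105],
    [0.049,-0.137,0,0.0105],
    [0.049,-0.137,0,0.0105],
    [0.049,-0.137,0,0.0105],
    [0.049,-0.137,0,0.0105],
    [0.049,-0.137,0,0.0105],
    [0.049,-0.137,0,0.0105],
    [0.049,-0.137,0,0.0105],
    [0.049,-0.137,0,0.0105],
    [0.049,-0.137,0,0.0105],
    [0.049,-0.137,0,0.0105],
    [0.049,-0.137,0,0.0105],
  ],
)

```text
t: 1.77
position: [479.5, -217.1, 210.9]
eef_rot: [-0.066, -3.141, -0.0]
force: [0.8, -0.7, 0.2]
finger_gap: 85.3
finger_force: 0.0
```

Emit:
jog_arm(
  rows=[
    [0,0,0,0],
    [0,0,0,0],
    [0,0,0,0],
  ],
)

```text
t: 2.02
position: [479.0, -214.9, 210.8]
eef_rot: [-0.068, -3.14, -0.001]
force: [0.3, -0.7, -0.2]
finger_gap: 85.9
finger_force: 0.0
```

```bash
python3 - <<'E'
from h import *
m=cam("wrist");p,d=eyes.get_image("wrist");cv2.imwrite("pics/w1.png",p[...,::-1]);np.savez("w1.npz",p=p,d=d,pos=m['position'],att=m['attitude'])
s=sense();print(s['t'],s['position'],s['eef_rot'],s['q'],s['force'],m)
E
```

```text
2.0667 [ 479.01851957 -214.4626139   211.07378365] [-6.68885362e-02 -3.14036710e+00 -7.26273228e-04] [-5.76361235e-01  2.63345375e-01 -4.82382644e-02  1.25989254e+00
  1.22550987e-04 -5.33768534e-01] [ 0.71553251 -0.45164919 -0.15430473] {'vfov': 63.57269782845449, 'cx': 313.3346137856926, 'cy': 241.5780652741995, 'position': array([ 400.78914125, -210.45771879,  374.3818843 ]), 'attitude': array([-0.24708659, -0.23870096,  1.51370998])}
```

View pics/w1.png

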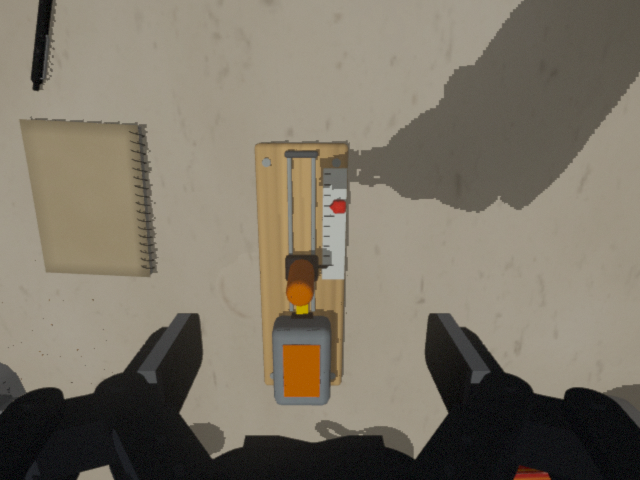

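The wrist view shows the knob at about (300,288), slide block at (302,266), and red marker at (339,206) with its point at about (331,207).

```bash
python3 - <<'E'
from h import *
m=cam("wrist");z=np.load("w1.npz");p,d=z['p'],z['d'];m['position']=z['pos'];m['attitude']=z['att']
h=cv2.cvtColor(p,cv2.COLOR_RGB2HSV);v,u=np.mgrid[:480,:640];W=world(m,u,v,d);Z=W[...,2]
roi=(u>240)&(u<370)&(v>130)&(v<410)
def st(nm,k): 
    q=W[k]; print(nm,k.sum(),np.round(np.median(q,0),1),"min",np.round(q.min(0),1),"max",np.round(q.max(0),1), cv2.minAreaRect(q[:,:2].astype(np.float32)))
red=roi&((h[...,0]<5)|(h[...,0]>174))&(h[...,1]>180)&(u>325)&(v<230)
st("red",red); st("redtop",red&(Z>20))
st("knobtop",roi&(v<312)&(Z>79))
st("knobside",roi&(v<312)&(Z>45)&(Z<76)&(v>255))
st("base",roi&(Z>9)&(Z<19))
st("case",roi&(Z>47)&(Z<57)&(v>312))
# dark pointer: project row v~266, u 318..330
for r in range(256,276,2): print(r,p[r,312:334:2].sum(-1)//3)
c=p[150:320,240:370];cv2.imwrite("pics/w1c.png",cv2.resize(c[...,::-1],None,fx=3.5,fy=3.5,interpolation=2))
for uu,vv in((331,207),(326,267)):
    print(uu,vv,W[vv,uu],d[vv,uu])
print(np.median(Z[300:400,80:130]))
E
```

```text
red 130 [ 479.9 -190.7   26.1] min [ 474.8 -197.2   24.1] max [ 485.3 -185.1   27.3] ((480.0882873535156, -191.19570922851562), (12.070381164550781, 10.451725959777832), 88.15699768066406)
redtop 130 [ 479.9 -190.7   26.1] min [ 474.8 -197.2   24.1] max [ 485.3 -185.1   27.3] ((480.0882873535156, -191.19570922851562), (12.070381164550781, 10.451725959777832), 88.15699768066406)
knobtop 693 [ 535.3 -225.7   84.7] min [ 400.8 -238.7   79. ] max [ 549.9 -210.5  374.4] ((475.04144287109375, -224.73814392089844), (22.40129852294922, 149.61431884765625), 87.48614501953125)
knobside 344 [ 529.1 -226.3   60.9] min [ 527.1 -239.1   45.1] max [ 537.8 -216.2   75.9] ((532.4195556640625, -227.6642303466797), (22.933425903320312, 10.727602005004883), 89.80015563964844)
base 14282 [ 502.  -224.3   15.1] min [ 421.1 -276.6    9.2] max [ 685.1 -179.4   19. ] ((553.0324096679688, -228.1226806640625), (86.13458251953125, 260.88665771484375), 87.32841491699219)
case 4094 [ 632.1 -231.7   51.4] min [ 592.2 -260.9   47. ] max [ 680.4 -203.6   54.2] ((636.2174072265625, -232.1143341064453), (55.1119384765625, 86.49573516845703), 87.66181182861328)
256 [ 43  43  44  78  81  90  75  72  74 106 169]
258 [ 41  45  43  64  80  97 106 107 105 108 170]
260 [ 38  47  46  63  81  95 106 107 109 110 170]
262 [ 44  43  42  63  78  96 107 109 107 108 170]
264 [ 44  45  42  59  70  82  90  87  88  89 143]
266 [ 50  44  45  41  43  43  43  48 126 163 165]
268 [ 54  42  45  53  68  86 101 122 173 173 174]
270 [ 55  44  43  64  85 155 173 173 174 173 173]
272 [ 54  45  42  62  90 154 173 174 174 173 175]
274 [ 53  47  42  63 117 162 173 174 174 174 174]
331 207 [ 479.89482362 -197.22777534   27.30205642] 354.44925
326 267 [ 541.55701668 -203.62698107   19.84104773] 380.50333
1.1403855141900578
```

View pics/w1c.png

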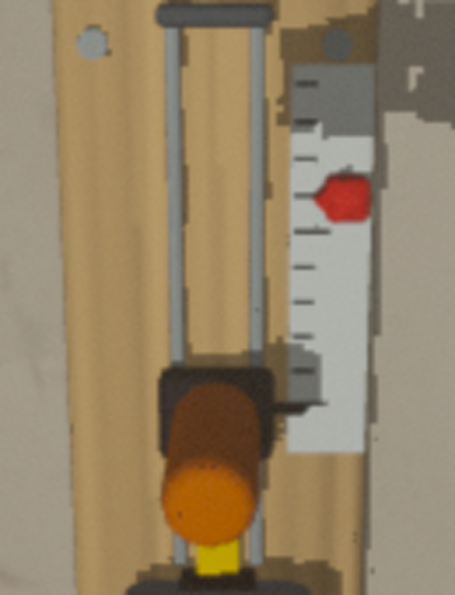

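Emit:
jog_arm(
  rows=[
    [0.04,-0.0087,0,0],
    [0.04,-0.0087,0,0],
    [0.04,-0.0087,0,0],
    [0.04,-0.0087,0,0],
    [0.04,-0.0087,0,0],
    [0.04,-0.0087,0,0],
    [0,0,-0.06,0],
    [0,0,-0.06,0],
    [0,0,-0.06,0],
    [0,0,-0.06,0],
    [0,0,-0.06,0],
    [0,0,-0.06,0],
    [0,0,-0.06,0],
    [0,0,0,0],
    [0,0,0,0],
  ],
  jaw=60,
  squeeze=40,
)

```text
t: 3.32
position: [539.5, -227.4, 106.2]
eef_rot: [-0.066, -3.14, -0.001]
force: [1.3, -0.1, 0.4]
finger_gap: 59.8
finger_force: 0.0
```

```bash
python3 - <<'E'
from h import *
m=cam("wrist");p,d=eyes.get_image("wrist");cv2.imwrite("pics/w2.png",p[...,::-1]);np.savez("w2.npz",p=p,d=d,pos=m['position'],att=m['attitude'])
s=sense();print(s['t'],s['position'],s['eef_rot'],s['finger_gap'],s['force'])
h=cv2.cvtColor(p,cv2.COLOR_RGB2HSV);v,u=np.mgrid[:480,:640];W=world(m,u,v,d);Z=W[...,2]
near=(abs(W[...,0]-535)<25)&(abs(W[...,1]+228)<22)&(d>0)
for lo,hi in((80,90),(40,75)):
    q=W[near&(Z>lo)&(Z<hi)]; 
    if len(q): print(lo,len(q),q.min(0),q.max(0),np.median(q,0))
E
```

```text
3.3667 [ 539.84607159 -227.83276676  106.94026056] [ 6.60356618e-02  3.14048345e+00 -3.81554346e-04] 59.74756415577839 [ 0.09653091 -0.20005694  0.42921911]
80 1423 [ 527.46194732 -239.45424803   80.05332722] [ 549.83304794 -216.21879195   86.80835917] [ 537.52984322 -227.57571995   84.53031994]
40 679 [ 527.03975553 -239.48253457   40.02085959] [ 540.06539626 -215.69284395   74.81238817] [ 528.89413972 -226.91852973   59.38734881]
```

View pics/w2.png

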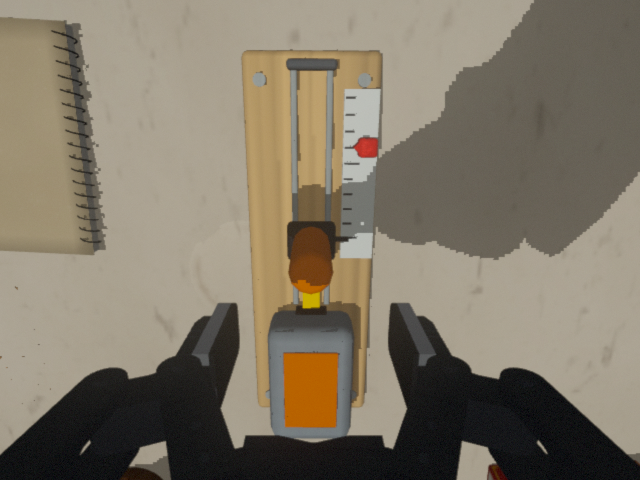

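The jaw straddles the knob, whose centre is at about (538.7,-227.8). The marker tip is at about (355,147) and the pointer at (345,239). I'll descend and grip.

Emit:
jog_arm(
  rows=[
    [0,0,-0.043,0],
    [0,0,-0.043,0],
    [0,0,-0.043,0],
    [0,0,-0.043,0],
    [0,0,-0.043,0],
    [0,0,-0.043,0],
    [0,0,0,0],
    [0,0,0,0],
  ],
)

```text
t: 4.03
position: [539.8, -228.3, 42.5]
eef_rot: [0.067, 3.14, -0.0]
force: [0.8, -0.1, 0.9]
finger_gap: 59.6
finger_force: 0.0
```

Emit:
jog_arm(
  rows=[
    [0,0,0,0],
    [0,0,0,0],
    [0,0,0,0],
    [0,0,0,0],
    [0,0,0,0],
    [0,0,0,0],
    [0,0,0,0],
    [0,0,0,0],
  ],
  jaw=15,
  squeeze=40,
)

```text
t: 4.7
position: [539.9, -229.1, 42.7]
eef_rot: [0.068, 3.14, -0.003]
force: [-2.1, -2.5, 7.4]
finger_gap: 22.3
finger_force: 38.9
```

```bash
cat > see.py <<'E'
from h import *
import sys
n=sys.argv[1]
s=sense();m=cam("wrist");p,d=eyes.get_image("wrist");cv2.imwrite(f"pics/{n}.png",p[...,::-1])
print(s['t'],s['position'],s['force'],s['finger_gap'],s['finger_force'])
h=cv2.cvtColor(p,cv2.COLOR_RGB2HSV);v,u=np.mgrid[:480,:640];W=world(m,u,v,d)
ax=np.array([.999,-.044,0]); ay=np.array([.044,.999,0]); k0=np.array([538.7,-227.8,0])
A=(W-k0)@ax; B=(W-k0)@ay; Z=W[...,2]
red=((h[...,0]<5)|(h[...,0]>174))&(h[...,1]>170)&(abs(B-36)<16)&(abs(A+60)<30)&(Z>10)&(Z<40)
if red.any(): print("red A",A[red].min(),A[red].max(),"Bmin",B[red].min(),"tipA",np.median(A[red&(B<B[red].min()+2.5)]),red.sum())
ptr=(p.max(-1)<75)&(B>19)&(B<25)&(Z>10)&(Z<30)&(A<15)&(A>-90)
# lens: pointer is dark stroke; report profile minima
if ptr.any(): print("ptr A",np.percentile(A[ptr],[5,50,95]),ptr.sum(),"z",np.median(Z[ptr]))
E
python3 see.py w3
```

```text
4.7 [ 539.85445908 -229.05286446   42.70147978] [-2.13121975 -2.45822743  7.39498613] 22.345439192843696 38.947426211088896
red A -65.49846201164483 -54.5721627217652 Bmin 26.572666649961203 tipA -60.05232928055237 618
ptr A [-39.40429605  -0.61554945   1.54239935] 143 z 18.72167742344834
```

View pics/w3.png

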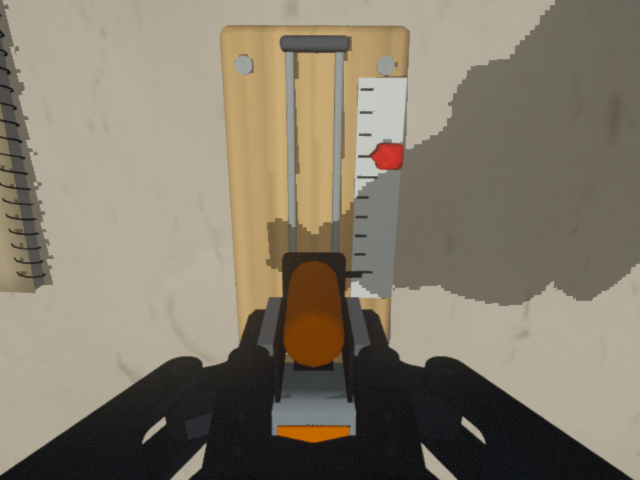

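The knob is gripped between the pads, with the pointer at about (360,273) and the marker tip at (372,156), so about 60 mm to go. I'll pull 55 mm slowly, then check.

Emit:
jog_arm(
  rows=[
    [-0.006,0.0003,0,0],
    [-0.011,0.0005,0,0],
    [-0.011,0.0005,0,0],
    [-0.011,0.0005,0,0],
    [-0.011,0.0005,0,0],
    [-0.011,0.0005,0,0],
    [-0.011,0.0005,0,0],
    [-0.011,0.0005,0,0],
    [-0.011,0.0005,0,0],
    [-0.011,0.0005,0,0],
    [-0.011,0.0005,0,0],
    [-0.011,0.0005,0,0],
    [-0.011,0.0005,0,0],
    [-0.011,0.0005,0,0],
    [-0.011,0.0005,0,0],
    [-0.011,0.0005,0,0],
    [-0.011,0.0005,0,0],
    [-0.011,0.0005,0,0],
    [-0.011,0.0005,0,0],
    [-0.011,0.0005,0,0],
  ],
)

```text
t: 6.42
position: [487.0, -226.7, 42.7]
eef_rot: [0.067, 3.138, -0.002]
force: [5.4, -1.9, 4.7]
finger_gap: 22.4
finger_force: 39.0
```

```bash
python3 see.py w4; python3 -c "
import cv2;p=cv2.imread('pics/w4.png')[180:330,230:430];cv2.imwrite('pics/w4c.png',cv2.resize(p,None,fx=4,fy=4,interpolation=2))"
```

```text
6.4167 [ 486.97728154 -226.65055059   42.7139622 ] [ 5.38670022 -1.92779329  4.735426  ] 22.381723100888966 39.03596268966794
red A -66.39323399202323 -54.85617969400035 Bmin 26.565584145733546 tipA -60.9804960478698 561
ptr A [-89.30683579 -53.37541336 -50.75494673] 153 z 18.326551271962103
```

View pics/w4c.png

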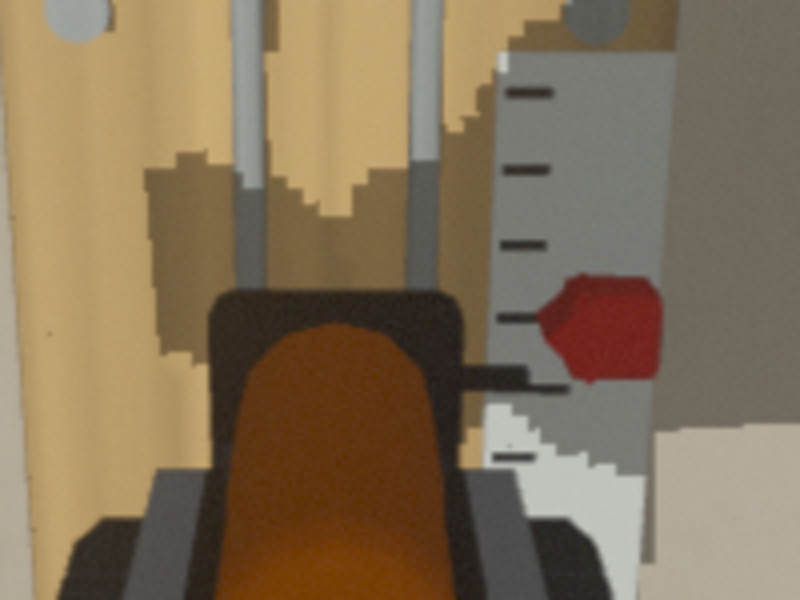

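The pointer is at crop y≈377 and the marker tip at y≈319, about 7 mm short.

Emit:
jog_arm(
  rows=[
    [-0.008,0.0004,0,0],
    [-0.008,0.0004,0,0],
    [-0.008,0.0004,0,0],
    [0,0,0,0],
    [0,0,0,0],
  ],
)

```text
t: 6.88
position: [481.0, -226.3, 42.7]
eef_rot: [0.067, 3.138, -0.002]
force: [4.4, -1.2, 5.3]
finger_gap: 21.9
finger_force: 39.1
```

```bash
python3 see.py w5; python3 -c "
import cv2;p=cv2.imread('pics/w5.png')[180:330,230:430];cv2.imwrite('pics/w5c.png',cv2.resize(p,None,fx=4,fy=4,interpolation=2))"
```

```text
6.8833 [ 480.97581893 -226.31924492   42.71241227] [ 4.40477399 -1.17823772  5.3449448 ] 21.920032650628777 39.094065092504025
red A -66.4590344631748 -54.602194775487995 Bmin 26.524237897381756 tipA -60.96832391349253 553
ptr A [-89.15655886 -59.34799238 -56.80948079] 142 z 19.394756726329604
```

View pics/w5c.png

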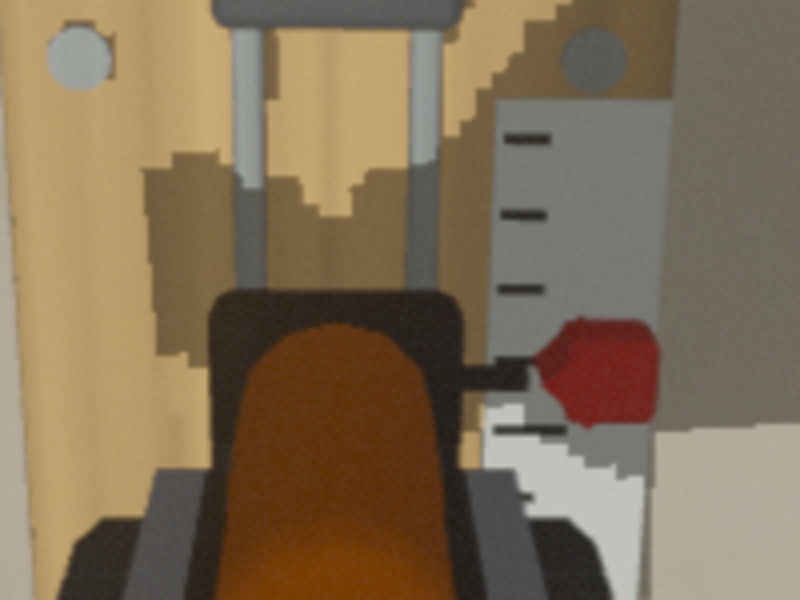

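Tip y≈362 against pointer y≈377 leaves about 1.4 mm. I'll nudge, then hold for over 2 s.

Emit:
jog_arm(
  rows=[
    [-0.0055,0.0002,0,0],
    [0,0,0,0],
    [0,0,0,0],
    [0,0,0,0],
  ],
)

```text
t: 7.27
position: [479.7, -226.3, 42.7]
eef_rot: [0.067, 3.138, -0.002]
force: [5.2, -1.6, 5.2]
finger_gap: 22.2
finger_force: 39.1
```

```bash
python3 see.py w6; python3 -c "
import cv2;p=cv2.imread('pics/w6.png')[220:320,330:430];cv2.imwrite('pics/w6c.png',cv2.resize(p,None,fx=6,fy=6,interpolation=2))"
```

```text
7.2667 [ 479.6941079  -226.30284427   42.73190616] [ 5.24321514 -1.64623129  5.21886968] 22.199351827032874 39.12574343383312
red A -66.56902203527841 -55.08054615629646 Bmin 26.77944986883374 tipA -60.959102661567975 540
ptr A [-89.41171776 -60.52373066 -58.15375166] 134 z 19.24194727466471
```

View pics/w6c.png

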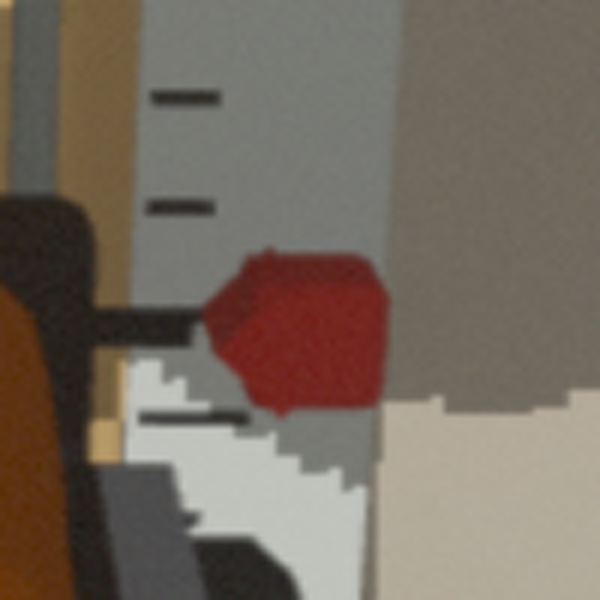

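The pointer and marker tip are level (60.5 against about 60.6–61). Now holding.

Emit:
jog_arm(
  rows=[
    [0,0,0,0],
    [0,0,0,0],
    [0,0,0,0],
    [0,0,0,0],
    [0,0,0,0],
    [0,0,0,0],
    [0,0,0,0],
    [0,0,0,0],
    [0,0,0,0],
    [0,0,0,0],
    [0,0,0,0],
    [0,0,0,0],
    [0,0,0,0],
    [0,0,0,0],
    [0,0,0,0],
  ],
)

```text
t: 8.57
position: [479.7, -226.3, 42.7]
eef_rot: [0.067, 3.138, -0.002]
force: [5.3, -1.3, 5.4]
finger_gap: 22.1
finger_force: 39.1
```

Emit:
jog_arm(
  rows=[
    [0,0,0,0],
    [0,0,0,0],
    [0,0,0,0],
    [0,0,0,0],
    [0,0,0,0],
    [0,0,0,0],
    [0,0,0,0],
    [0,0,0,0],
    [0,0,0,0],
    [0,0,0,0],
    [0,0,0,0],
    [0,0,0,0],
    [0,0,0,0],
    [0,0,0,0],
    [0,0,0,0],
  ],
)

```text
t: 9.82
position: [479.7, -226.3, 42.7]
eef_rot: [0.067, 3.138, -0.002]
force: [5.4, -1.9, 4.9]
finger_gap: 22.2
finger_force: 39.1
```

Emit:
jog_arm(
  rows=[
    [0.008,-0.0004,0,0],
    [0.008,-0.0004,0,0],
    [0.008,-0.0004,0,0],
    [0.008,-0.0004,0,0],
    [0.008,-0.0004,0,0],
    [0.008,-0.0004,0,0],
    [0.008,-0.0004,0,0],
    [0.008,-0.0004,0,0],
    [0.008,-0.0004,0,0],
    [0.008,-0.0004,0,0],
    [0.008,-0.0004,0,0],
    [0.008,-0.0004,0,0],
    [0.008,-0.0004,0,0],
    [0.008,-0.0004,0,0],
    [0.008,-0.0004,0,0],
    [0.008,-0.0004,0,0],
    [0.008,-0.0004,0,0],
    [0.008,-0.0004,0,0],
    [0.008,-0.0004,0,0],
    [0.008,-0.0004,0,0],
  ],
)

```text
t: 11.48
position: [519.4, -228.1, 42.7]
eef_rot: [0.067, 3.138, -0.002]
force: [2.6, -1.4, 6.8]
finger_gap: 22.1
finger_force: 39.3
```

Emit:
jog_arm(
  rows=[
    [0.008,-0.0004,0,0],
    [0.008,-0.0004,0,0],
    [0.008,-0.0004,0,0],
    [0.008,-0.0004,0,0],
    [0.008,-0.0004,0,0],
    [0.008,-0.0004,0,0],
    [0.006,-0.0003,0,0],
    [0.006,-0.0003,0,0],
    [0.006,-0.0003,0,0],
    [0.005,-0.0002,0,0],
    [0,0,0,0],
    [0,0,0,0],
    [0,0,0,0],
  ],
)

```text
t: 12.57
position: [537.0, -229.0, 42.7]
eef_rot: [0.067, 3.139, -0.002]
force: [2.5, -1.8, 7.7]
finger_gap: 22.6
finger_force: 39.3
```

Emit:
jog_arm(
  rows=[
    [0.003,0,0,0],
    [0.003,0,0,0],
    [0.003,-0.0002,0,0],
    [0.003,0,0,0],
    [0.002,0,0,0],
    [0,0,0,0],
    [0,0,0,0],
    [0,0,0,0],
  ],
)

```text
t: 13.23
position: [539.8, -229.1, 42.7]
eef_rot: [0.068, 3.14, -0.002]
force: [-1.5, -2.1, 9.6]
finger_gap: 22.3
finger_force: 39.5
```

```bash
python3 see.py w7
```

```text
13.2333 [ 539.84380923 -229.07356398   42.67861958] [-1.46092145 -2.09481078  9.55987851] 22.311412941449348 39.53730672597885
red A -65.4863769050472 -54.51129307798371 Bmin 26.447455789289677 tipA -60.134514121605505 616
ptr A [-39.86669197  -0.73622593   1.84279494] 146 z 18.47129104958465
```

It is at the home stop: force reversed and position matches the start. A slight push, then release, and retreat straight up.

Emit:
jog_arm(
  rows=[
    [0.002,0,0,0],
    [0,0,0,0],
    [0,0,0,0],
  ],
)

```text
t: 13.53
position: [540.0, -229.1, 42.7]
eef_rot: [0.068, 3.14, -0.003]
force: [-4.3, -2.7, 11.3]
finger_gap: 22.0
finger_force: 39.7
```

Emit:
jog_arm(
  rows=[
    [0,0,0,0],
    [0,0,0,0],
    [0,0,0,0],
    [0,0,0,0],
    [0,0,0,0],
    [0,0,0,0],
    [0,0,0,0],
    [0,0,0,0],
  ],
  jaw=60,
)

```text
t: 14.2
position: [540.0, -228.4, 41.6]
eef_rot: [-0.067, -3.141, -0.0]
force: [0.8, 0.6, 0.0]
finger_gap: 59.7
finger_force: 0.0
```

Emit:
jog_arm(
  rows=[
    [0,0,0.03,0],
    [0,0,0.05,0],
    [0,0,0.06,0],
    [0,0,0.06,0],
    [0,0,0.06,0],
    [0,0,0.06,0],
    [0,0,0.06,0],
    [0,0,0.06,0],
    [0,0,0.06,0],
    [0,0,0,0],
    [0,0,0,0],
    [0,0,0,0],
  ],
)

```text
t: 15.2
position: [539.8, -228.3, 166.3]
eef_rot: [-0.067, -3.14, -0.0]
force: [0.0, -0.2, -0.6]
finger_gap: 60.0
finger_force: 0.0
```

```bash
python3 see.py w8
```

```text
15.2 [ 539.80034343 -228.28118291  166.2932306 ] [ 0.0151328  -0.21097152 -0.5595244 ] 59.990406652616684 0.0
red A -64.9567186817056 -54.50341074957657 Bmin 27.234212601747544 tipA -60.150005452342924 227
ptr A [-36.63833677  -0.3652588    1.8652874 ] 46 z 19.97743511138259
```

View pics/w8.png

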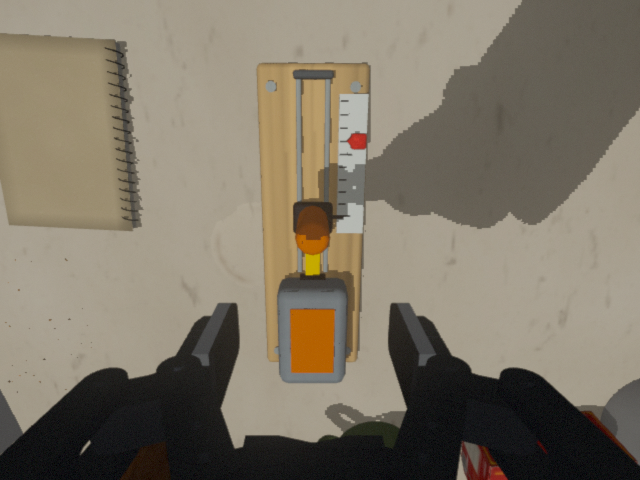

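The knob is home (block at about (313,217), pointer near the zero end) and the gripper is clear, so I'm handing in.

```bash
python3 -c "
from rig import arm
print(arm.close_job())"
```

```text
the job is handed in; nothing more can be done
None
```

I pulled the orange knob out about 60 mm, level with the red marker to within roughly 1 mm, held it there for about 2.5 s, then eased it home at up to 24 mm/s and let go. The job was handed in at about 15 s, gripper clear and the blue balance untouched; no verdict came back.

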